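# Latch the probing chamber and start its pump

### The arm

A 6-joint arm with a two-finger parallel gripper is mounted at the origin on the work surface. World frame = base frame: x ahead of the robot, y to its left, z up, the work surface at z = 0. Lengths are in m, angles in degrees, forces in N, time in s.
With the tool pointing down it reaches from about 0.275 to 0.825 m from the base axis. Payload 4.9 kg.
Tool frame: the origin (TCP) lies at the very end of the fingers, on their centre line; the grasp point (between the pads) lies 19 mm behind it (env.pinch_z is the distance from the TCP to the grasp point, in m); x points along the fingers, z is the direction in which the jaws open and shut, and the axes are right-handed (so a half turn about x gives the same grasp; the last joint's range is limited). The gripper opens to 85 mm and grips with 20 to 120 N. Pads are 22 mm wide; open, the fingers measure 114 mm over their backs; the gripper's body (76 mm by 85 mm) begins 54 mm behind the grasp point. The pads swing forward as they close: fully open they stand 13 mm farther back than shut.
Start: joints at [57.628, 18.69, -11.035, 60.275, 0, 82.311], TCP at [0.23, 0.5, 0.231] pointing down, gripper open.
Joint ranges: [-152.03, 152.03], [-55.5, 102.48], [-74.3, 77.21], [-110.64, 120.58], [-84.22, 78.4], [-180, 180]. Speed limits (degrees/s): [147.25, 147.25, 180, 180, 180, 180].

### API

Orientations are given as [roll, pitch, yaw] about the fixed x, y, z axes, in that order (R = Rz(yaw) Ry(pitch) Rx(roll)).
In Python, from workcell import read_state, vision, hand_in, env gives the robot as it stands. The module is installed in compiled form; this text tells all that it offers.
- The arm moves only by the tool jog_arm, never from a script. Its argument "increments" is a list of rows, each an object with "dp": the shift along the tool's x, y, z in m, a list of three; "twist": the turn, a rotation vector about the tool's x, y, z in degrees, a list of three; "hand": the closure, from 0 (fully open) to 1 (shut). A call has exactly 8 rows; each row is the pose to reach, as a shift and turn from the pose commanded when the call began, along the tool's axes at that moment; what a row does not reach only later rows make up. A row lasts 1/10 s, in which the tool goes at most 50 mm and 8.59 degrees, less where a joint would pass 70% of its speed; a pose out of reach is approached as far as the arm can. A call with a gripper value outside its range is refused whole. The fingers move at their own pace and stop on an object; the grip force is fixed at half the most. Time passes only in rows, so rows that repeat a pose let the fingers close, or fill a call up. It gives the time, the measured TCP pose, the force and the opening at its end, in the units of the state.
- read_state(): the state, without advancing time (a new reading comes with each control period).
- vision.camera(name): name is "side" or "top"; returns the picture (420x560x3 uint8, blue, green, red); there is no depth.
- vision.camera_model(name): a dict with "vfov" (degrees; the focal length in pixels is half the picture's height over the tangent of half this angle, whatever the lens; pixels are square), "cx", "cy" (the principal point, pixels), "R" (3x3) and "t" (3): a world point X has camera coordinates R X + t. Camera axes: x right, y down, z forward; pixel columns grow to the right and rows downward; lengths in m; the calibration is good to about 2 mm. A picture is of the moment at which its call begins. camera_model takes no time and is no camera call.
- hand_in(): hands the job in, once; it reports no verdict.
The state is a dict: "time_s": time; "joint_positions": joint angles; "joint_vel": joint speeds; "joint_torque": joint torques, N m; "tcp_pos": TCP position; "eef_rot": TCP orientation; "ft_force": force on the tool from outside, world axes, zero at the start; "torque": the same for the moment, N m; "gripper_width": finger opening in m.
Only numpy, scipy, OpenCV 4.12 (cv2) and the standard library are available. Lean on these libraries where they do the work, as an engineer would, in place of code of your own. Each camera call takes 0.05 s, during which the arm holds its last target.

### The job

Get the vacuum chamber pumping by pressing three things in this order: first push the raised blue-tipped latch lever on the chamber lid down until it is fully home, then press the end of the black rocker that has the white dot so that it tips fully over to on, and last press the green button fully down, hold it there for about a second and let it come back up. Do not press the red button, do not work the rocker or the green button before their turn, and do not lift, shift or knock over the control box or the small things standing around.

Things in the scene. Friction and masses are not known exactly. Their poses are not given: they have to be found in the camera images.
- chamber: Fixed aluminium probing chamber: eight-sided base plate 300 mm across, eight-sided vessel 176 mm across, closed lid with round window, lid top 75 mm above the table. Four grey probe positioners (knob tops 68 mm above the table) at x = +-72, y = +-97 mm. Origin: centre of the underside, z up; the latch is on its -x side, roughly towards the robot.
- latch (a joint): Latch lever angle, rad: 0 is fully home (lever level, pointing out of the chamber's -x side), positive is raised; it starts raised by 0.6 to 0.9. It swings in the chamber's own x-z plane about latch_hinge, has a stiff hinge that stays where it is left, and needs about 2 N downwards at the blue grip.
- latch_hinge (a point): Hinge axis of the latch, between two steel cheeks (tops 95 mm above the table) at the edge of the lid, at chamber (-79, 0, 88) mm; the axis runs along the chamber's y.
- latch_grip (a point): Centre of the upper face of the blue grip at the lever's free end: 56 mm out from the hinge along the lever and 6 mm above its middle line. The grip is 28 mm along the lever, 30 mm wide, 12 mm thick. When home this point is 94 mm above the table and 56 mm beyond the hinge. Nothing stands under the grip but the base plate.
- control_box: Loose grey pump control box, 190 (x) by 200 (y) by 60 mm high, 0.6 to 1.2 kg, white top with a blank blue display. Origin: centre of its underside, z up; its -x side faces roughly towards the robot. On its top, in the box frame: rocker at x = -30, y = +50 mm; green button at x = +10, y = -45 mm; red button at x = -58, y = -45 mm.
- rocker (a joint): Rocker angle, rad: 0 is off (white-dotted half raised by 0.42 rad), 0.42 is fully on (white-dotted half level, the other half raised). It starts off, stays where it is left, and needs about 2 N at the white dot.
- rocker_on (a point): White dot on the upper face of the ON half of the rocker, the half towards the box's -x side, 14 mm out from the axis; from off to on it goes from 76 to 71 mm above the table and 2 mm outwards. The key is 28 mm wide, each half 22 mm long; its axis runs along the box's y, 68 mm above the table. A grey frame round it rises to 66 mm above the table.
- green_button (a joint): Travel of the green button, m: 0 is up, 0.006 is fully down. Spring return; about 4 N holds it fully down.
- green_button_top (a point): Centre of the top of the green button (28 mm diameter, in a steel ring 44 mm across whose top is 72 mm above the table); the top is 82 mm above the table when up, 76 mm when fully down.
- red_button (a joint): Travel of the red button, m: 0 is up, 0.006 fully down. Not to be pressed.
- red_button_top (a point): Centre of the top of the red button, same size and height as the green one. Not to be pressed.
- jar: Small amber glass jar with a white cap, 34 mm diameter, 50 mm high, standing loose on the table near the latch. Origin: centre of its underside. Leave it alone.
- lens_cap: Black lens cap, 32 mm diameter, 14 mm high, lying loose on the chamber lid. Origin: centre of its underside. Leave it alone.
- sample_box: Flat orange sample box, 50 by 65 by 22 mm, lying loose on the table in front of the control box. Origin: centre of its underside. Leave it alone.

How it is judged (in metres and radians):
On the way, in this order (a step that is already met when the one before it is completed fails the run):
1. the latch lever is pushed down home (value of joint latch below 0.08 rad), for 0.1 s.
2. the rocker is tipped to on (value of joint rocker above 0.34 rad), for 0.1 s.
3. the green button is held down (value of joint green_button above 0.004 m), for 0.5 s.
At the end, for the whole second after the job is handed in: Latch lever home (within 0.08 rad), rocker on (0.34 rad or more of 0.42), green button up again after being held down at least 4 of its 6 mm for at least 0.5 s, red button up; control box, jar, lens cap and sample box upright and within 20 mm of where they started (value of joint latch below 0.08 rad and value of joint rocker above 0.34 rad and value of joint each of green_button, red_button below 0.0015 m and distance of each of control_box, jar, lens_cap, sample_box from where it was at the start of the episode below 0.02 m and linear speed of control_box below 0.02 m/s and angle between each of jar, lens_cap, sample_box's own z axis and vertical below 0.2 rad); the robot touches nothing.
It fails at once if the red button is pressed (3 mm) (value of joint red_button above 0.003 m).
It fails at once if the rocker is worked before the latch is home (value of joint rocker above 0.2 rad and value of joint latch above 0.12 rad).
It fails at once if the green button is pressed before the rocker is on (value of joint green_button above 0.003 m and value of joint rocker below 0.25 rad).
It fails at once if the control box is lifted or shifted (20 mm) (distance of control_box from where it was at the start of the episode above 0.02 m or angle between control_box's own z axis and vertical above 0.12 rad or height (world z) of control_box above 0.012 m).
It fails at once if a bystander is shifted, lifted or knocked over (distance of any of jar, lens_cap, sample_box from where it was at the start of the episode above 0.02 m or angle between any of jar, lens_cap, sample_box's own z axis and vertical above 0.3 rad).
It also fails if it takes over 54 s, if anything falls off the work surface, if the arm or the gripper's body presses on something with over 40 N, if the wrist force passes 120 N, or if a joint passes its speed limit or range.

## Working session

There is one attempt and no reset: what is moved stays moved. The work goes in short steps, Python scripts to look and compute and a tool call to move; the robot and the scene stay as the last step left them, time stands still between calls to the robot, and variables do not carry over. Pictures are saved under pics/ and viewed, and the job is handed in when it is done.

Besides the shell and the picture viewer there is one more tool, called after ">>>" by a JSON object that holds its "method" and its "body", one argument or row to a line. jog_arm: Moves the arm, as the interface text tells. Its arguments: {"type":"object","properties":{"increments":{"type":"array"}},"required":["increments"]}

```bash
mkdir -p pics; ls; python3 - <<'E'
from workcell import read_state, vision, env
import cv2, json
s=read_state(); print(s); print(env.pinch_z)
for n in("side","top"):
    cv2.imwrite(f"pics/{n}0.png",vision.camera(n)); print(n,vision.camera_model(n))
E
```

```text
pics
{'time_s': 0.0, 'joint_positions': array([ 5.76287462e+01,  1.87328619e+01, -1.10925714e+01,  6.02747213e+01,
        1.16591285e-03,  8.23093844e+01]), 'joint_vel': array([-0.03161217, -0.0428477 ,  0.01544349,  0.0766683 ,  0.01836767,
        0.02262547]), 'joint_torque': array([ 1.79311599e-03, -4.43396544e+01,  2.62441063e+01,  1.55733019e-02,
       -1.20927807e-04,  1.81263363e-05]), 'tcp_pos': array([0.22933754, 0.49925727, 0.2304916 ]), 'eef_rot': array([ 171.64242748,   89.89983862, -123.03821176]), 'ft_force': array([ 0.85171837,  0.75672282, -0.39274376]), 'torque': array([-0.0079528 , -0.02387846, -0.00905766]), 'gripper_width': 0.08548118781156522}
0.0187
side {'vfov': 42.10243858874703, 'cx': 284.72692280938867, 'cy': 213.18440253672364, 'R': array([[ 8.08943971e-01, -5.87885428e-01, -6.11935368e-04],
       [-3.16361824e-01, -4.34443390e-01, -8.43311412e-01],
       [ 4.95504639e-01,  6.82385276e-01, -5.37424867e-01]]), 't': array([-0.41710617,  0.2301642 ,  0.84952256])}
top {'vfov': 45.16833013704937, 'cx': 274.490940892845, 'cy': 213.12658595285873, 'R': array([[ 0.00241137, -0.99955062,  0.02987866],
       [-0.99865494, -0.00395457, -0.05169798],
       [ 0.0517929 , -0.0297138 , -0.9982157 ]]), 't': array([-0.00938021,  0.52270102,  0.94151407])}
```

View pics/side0.png

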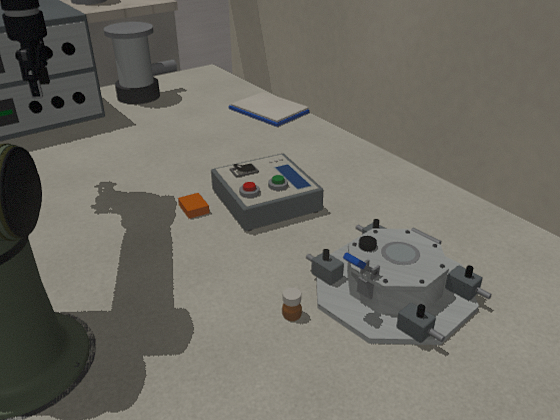

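View pics/top0.png

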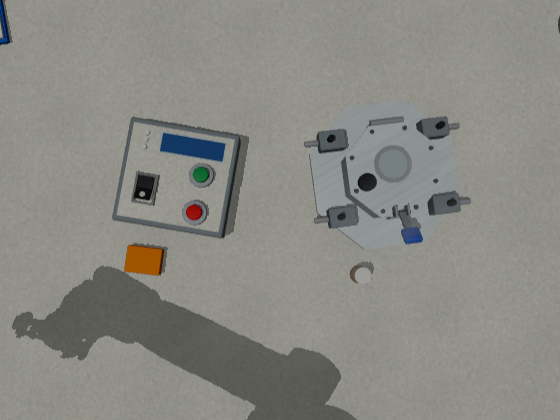

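Side view: the box has its red button at (250,188), green at (278,181) and rocker at (243,169). The blue grip is at (354,260) and the jar at (291,305). Top view: green (201,174), red (194,212), rocker dot (142,194), blue grip (412,236), jar cap (363,275), lens cap (367,182). Next I'll measure these by mask and triangulation.

```bash
cat > h.py <<'E'
import numpy as np, cv2
from workcell import vision
def cam(n):
    m=vision.camera_model(n); f=210/np.tan(np.radians(m['vfov']/2)); K=np.array([[f,0,m['cx']],[0,f,m['cy']],[0,0,1]])
    return K,np.array(m['R']),np.array(m['t'])
def ray(n,p):
    K,R,t=cam(n); d=R.T@np.linalg.inv(K)@[p[0],p[1],1]; return -R.T@t,d/np.linalg.norm(d)
def plane(n,p,z):
    c,d=ray(n,p); return c+d*(z-c[2])/d[2]
def tri(ps,pt):
    K,R,t=cam('side');K2,R2,t2=cam('top')
    X=cv2.triangulatePoints(K@np.c_[R,t],K2@np.c_[R2,t2],np.array(ps,float).reshape(2,1),np.array(pt,float).reshape(2,1)).ravel(); return X[:3]/X[3]
def proj(n,X):
    K,R,t=cam(n); q=K@(R@np.asarray(X)+t); return q[:2]/q[2]
def blobs(im,lo,hi,amin=15):
    hsv=cv2.cvtColor(im,cv2.COLOR_BGR2HSV); m=cv2.inRange(hsv,np.array(lo),np.array(hi))
    k,l,s,c=cv2.connectedComponentsWithStats(m)
    return sorted([(int(s[i,4]),c[i].round(1).tolist(),s[i,:4].tolist()) for i in range(1,k) if s[i,4]>=amin],reverse=True)[:4],m
E
python3 - <<'E'
from h import *
for n in('side','top'):
    im=cv2.imread(f'pics/{n}0.png')
    for c,lo,hi in(('green',(45,90,40),(85,255,255)),('red',(0,170,90),(4,255,255)),('blue',(105,120,60),(125,255,255)),('orange',(6,170,90),(18,255,255))):
        print(n,c,blobs(im,lo,hi)[0])
im=cv2.imread('pics/top0.png'); s=cv2.imread('pics/side0.png')
a=cv2.resize(im[160:260,330:480],None,fx=4,fy=4,interpolation=2);cv2.imwrite('pics/c1.png',a)
a=cv2.resize(im[105:245,100:250],None,fx=4,fy=4,interpolation=2);cv2.imwrite('pics/c2.png',a)
a=cv2.resize(s[220:330,270:420],None,fx=4,fy=4,interpolation=2);b=cv2.resize(s[150:230,205:330],None,fx=4,fy=4,interpolation=2);cv2.imwrite('pics/c3.png',a);cv2.imwrite('pics/c4.png',b)
E
```

```text
side green [(90, [277.7, 179.2], [272, 175, 12, 9]), (62, [5.6, 112.4], [0, 109, 13, 8])]
side red [(62, [248.7, 185.0], [244, 182, 11, 8])]
side blue [(321, [292.5, 176.1], [276, 165, 34, 23]), (273, [268.2, 116.1], [229, 106, 80, 20]), (158, [354.2, 260.3], [343, 253, 23, 16])]
side orange [(492, [193.4, 204.8], [178, 193, 31, 25])]
top green [(189, [200.3, 174.1], [193, 167, 16, 15])]
top red [(175, [193.3, 211.9], [186, 205, 15, 15])]
top blue [(1124, [192.2, 146.7], [160, 133, 65, 28]), (246, [411.9, 235.3], [402, 228, 21, 16]), (145, [2.8, 26.8], [0, 0, 8, 45])]
top orange [(922, [142.9, 259.5], [124, 245, 38, 30])]
```

View pics/c1.png

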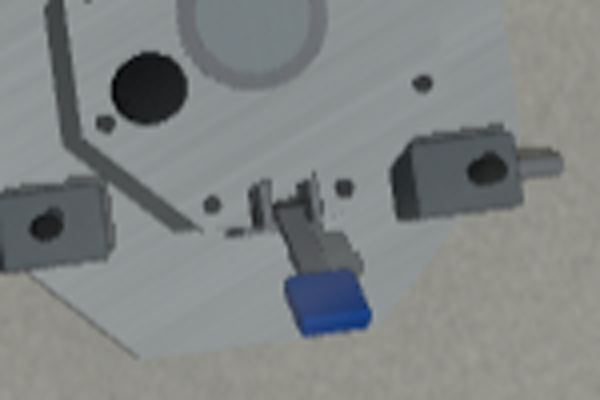

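View pics/c2.png

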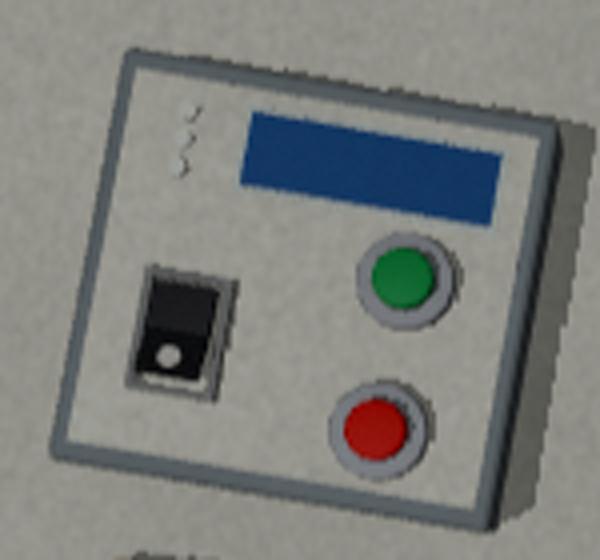

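View pics/c3.png

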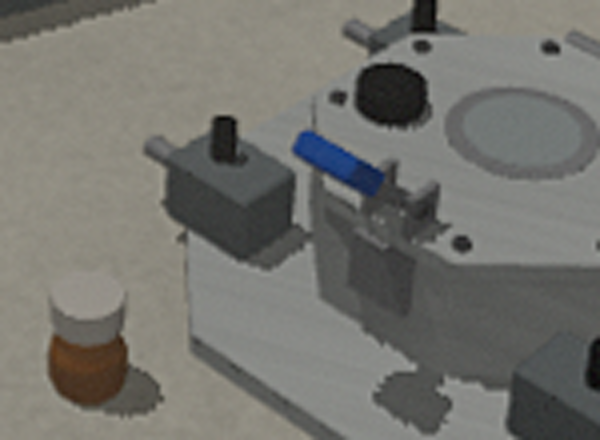

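View pics/c4.png

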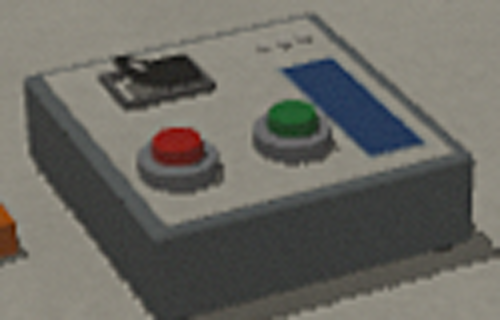

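Crops: white dot at about (142,194) in the top view. The grip's upper face is about (401–422, 228–240) there, and the hinge cheeks are at (395,211) and (408,209).

```bash
python3 - <<'E'
from h import *
np.set_printoptions(precision=4,suppress=True)
print('grip',tri((354.2,260.3),(411.9,235.3)))
print('green',tri((278,178.5),(200.8,174.3)), plane('top',(200.8,174.3),.082))
print('red',tri((249.5,185.5),(193.6,212)), plane('top',(193.6,212),.082))
print('dot',plane('top',(142,194),.076))
# box top outline corners from top view
C=[plane('top',(100+a/4,105+b/4),.060) for a,b in((130,52),(552,126),(488,526),(55,452))]
for c in C: print(c)
C=np.array(C); cen=C.mean(0); print('cen',cen,[np.linalg.norm(C[i]-C[(i+1)%4]) for i in range(4)])
ex=(C[0]+C[1]-C[2]-C[3])[:2]; print('yaw',np.degrees(np.arctan2(ex[1],ex[0])))
y=np.arctan2(ex[1],ex[0]);R=np.array([[np.cos(y),-np.sin(y)],[np.sin(y),np.cos(y)]])
for k,p in dict(rock=(-30,50),dot=(-43,50),green=(10,-45),red=(-58,-45)).items(): print(k,cen[:2]+R@np.array(p)/1000)
# side corners at 60mm
for a,b in((30,80),(312,15),(470,160),(158,235)): print('side',plane('side',(205+a/4,150+b/4),.060))
# hinge cheeks
for p in((260,185),(314,175),(262,205),(310,200)): print('cheek',plane('top',(330+p[0]/4,160+p[1]/4),.095))
# window centre at lid top
print('win',plane('top',(392.7,163.5),.075), plane('side',(270+525/4,220+128/4),.075))
print('jar',plane('top',(363,275),.05),plane('side',(291.8,293),.05)); print('lcap',plane('top',(367.2,182),.089))
# knobs
for n,p in(('FL',(342,216)),('FR',(452,203)),('BL',(330.5,141.5)),('BR',(441,126))): print(n,plane('top',p,.068))
E
```

```text
grip [ 0.4804 -0.2351  0.1259]
green [0.5877 0.1243 0.0777] [0.5869 0.1239 0.082 ]
red [0.5214 0.1361 0.077 ] [0.5206 0.1358 0.082 ]
dot [0.5522 0.2272 0.076 ]
[0.691  0.2501 0.06  ]
[0.659  0.0601 0.06  ]
[0.4781 0.0876 0.06  ]
[0.5105 0.2802 0.06  ]
cen [0.5846 0.1695 0.06  ] [np.float64(0.19270225488034878), np.float64(0.18297996647817075), np.float64(0.19536348101747114), np.float64(0.182991737080487)]
yaw -9.054372844759802
rock [0.5629 0.2236]
dot [0.55   0.2256]
green [0.5874 0.1235]
red [0.5203 0.1342]
side [0.508 0.272 0.06 ]
side [0.6881 0.2445 0.06  ]
side [0.6542 0.052  0.06  ]
side [0.4772 0.0866 0.06  ]
cheek [ 0.5314 -0.2155  0.095 ]
cheek [ 0.5358 -0.2393  0.095 ]
cheek [ 0.5226 -0.2163  0.095 ]
cheek [ 0.5249 -0.2375  0.095 ]
win [ 0.6094 -0.2176  0.075 ] [ 0.6111 -0.2185  0.075 ]
jar [ 0.4089 -0.1679  0.05  ] [ 0.407  -0.1696  0.05  ]
lcap [ 0.5742 -0.1684  0.089 ]
FL [ 0.5152 -0.1271  0.068 ]
FR [ 0.5395 -0.3266  0.068 ]
BL [ 0.6496 -0.1068  0.068 ]
BR [ 0.6797 -0.3086  0.068 ]
```

```bash
cat >> h.py <<'E'
from scipy.spatial.transform import Rotation as Ro
from workcell import read_state
def st():
    s=read_state(); R=Ro.from_euler('xyz',s['eef_rot'],degrees=True).as_matrix(); return s,R
def go(target,zaxis=None):
    s,R=st(); p=np.array(s['tcp_pos'])
    d=R.T@(np.array(target)-p); print('t',s['time_s'],'tcp',p,'F',s['ft_force'],'dp',d.round(4))
    if zaxis is not None:
        a=np.radians(zaxis); z=np.array([np.cos(a),np.sin(a),0]); x=np.array([0,0,-1.]);
        for sg in(1,-1):
            Rt=np.c_[x,np.cross(sg*z,x),sg*z]; print('twist',np.degrees(Ro.from_matrix(R.T@Rt).as_rotvec()).round(2))
E
python3 - <<'E'
from h import *
np.set_printoptions(precision=4,suppress=True)
s,R=st();print(R,s['joint_positions']);go((.482,-.234,.2),98)
E
```

```text
[[-0.0008 -0.9086  0.4176]
 [-0.0013  0.4176  0.9086]
 [-1.      0.0002 -0.0015]] [ 57.6286  18.7281 -11.0854  60.2753  -0.001   82.3103]
t 0.1 tcp [0.2294 0.4993 0.2306] F [-0.1732 -0.6817 -0.2953] dp [ 0.0313 -0.5358 -0.5608]
twist [-32.68  -0.08  -0.04]
twist [147.32  -0.05   0.11]
```

>>> {"method": "jog_arm", "body": {
  "increments": [
    {"dp":[0,-0.033,-0.034],"twist":[-3,0,0],"hand":1},
    {"dp":[0,-0.066,-0.069],"twist":[-6,0,0],"hand":1},
    {"dp":[0,-0.1,-0.104],"twist":[-10,0,0],"hand":1},
    {"dp":[0,-0.133,-0.139],"twist":[-14,0,0],"hand":1},
    {"dp":[0,-0.166,-0.174],"twist":[-18,0,0],"hand":1},
    {"dp":[0,-0.2,-0.209],"twist":[-22,0,0],"hand":1},
    {"dp":[0,-0.233,-0.244],"twist":[-27,0,0],"hand":1},
    {"dp":[0,-0.267,-0.28],"twist":[-32.7,0,0],"hand":1}
  ]
}}

```text
time_s: 0.9
tcp_pos: [0.3547, 0.1343, 0.2313]
eef_rot: [-86.9, 90.0, 11.1]
ft_force: [2.0, 0.9, 0.5]
gripper_width: -0.0
```

```bash
python3 - <<'E'
from h import *
np.set_printoptions(precision=4,suppress=True)
go((.482,-.234,.2),98)
E
```

```text
t 0.9 tcp [0.3547 0.1343 0.2313] F [1.9772 0.8814 0.5214] dp [ 0.0313 -0.0749 -0.3824]
twist [-0.02  0.    0.01]
twist [179.98   0.02  -0.  ]
```

>>> {"method": "jog_arm", "body": {
  "increments": [
    {"dp":[0.002,-0.009,-0.048],"twist":[0,0,0],"hand":1},
    {"dp":[0.005,-0.018,-0.095],"twist":[0,0,0],"hand":1},
    {"dp":[0.01,-0.027,-0.142],"twist":[0,0,0],"hand":1},
    {"dp":[0.015,-0.036,-0.189],"twist":[0,0,0],"hand":1},
    {"dp":[0.02,-0.045,-0.236],"twist":[0,0,0],"hand":1},
    {"dp":[0.025,-0.055,-0.283],"twist":[0,0,0],"hand":1},
    {"dp":[0.029,-0.065,-0.33],"twist":[0,0,0],"hand":1},
    {"dp":[0.031,-0.075,-0.376],"twist":[0,0,0],"hand":1}
  ]
}}

```text
time_s: 1.7
tcp_pos: [0.4796, -0.2282, 0.1995]
eef_rot: [41.0, 89.9, 138.7]
ft_force: [1.0, 0.6, 0.9]
gripper_width: -0.0005
```

```bash
python3 - <<'E'
from h import *
np.set_printoptions(precision=4,suppress=True)
for n in('side','top'): cv2.imwrite(f'pics/{n}1.png',vision.camera(n))
go((.482,-.234,.14),98); go((.473,-.235,.092))
print(proj('side',st()[0]['tcp_pos']),proj('top',st()[0]['tcp_pos']))
s=cv2.imread('pics/side1.png'); t=cv2.imread('pics/top1.png')
cv2.imwrite('pics/c5.png',np.hstack([cv2.resize(s[200:330,270:400],None,fx=3,fy=3,interpolation=2),cv2.resize(t[150:280,340:470],None,fx=3,fy=3,interpolation=2)]))
E
```

```text
t 1.8 tcp [ 0.4812 -0.2316  0.1993] F [ 0.0343  0.8304 -0.125 ] dp [ 0.0593 -0.0004 -0.0024]
twist [-0.57 -0.12  0.03]
twist [179.43   0.05   0.19]
t 1.8 tcp [ 0.4812 -0.2316  0.1993] F [ 0.0343  0.8304 -0.125 ] dp [ 0.1073  0.0086 -0.0021]
[356.4657 220.1308] [423.9388 234.4827]
```

View pics/c5.png

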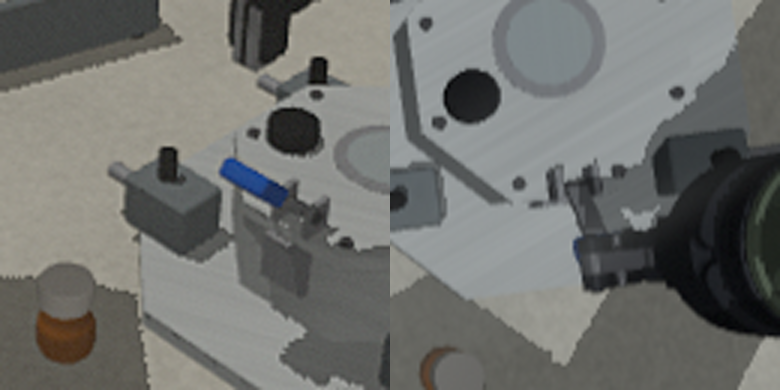

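The tip is right above the grip: side (353,220), grip below it at (354,260). Now I'll press down, drifting outward with the arc.

>>> {"method": "jog_arm", "body": {
  "increments": [
    {"dp":[0.03,0,-0.002],"twist":[0,0,0],"hand":1},
    {"dp":[0.05,0,-0.002],"twist":[0,0,0],"hand":1},
    {"dp":[0.06,0,-0.002],"twist":[0,0,0],"hand":1},
    {"dp":[0.07,0.001,-0.002],"twist":[0,0,0],"hand":1},
    {"dp":[0.078,0.002,-0.002],"twist":[0,0,0],"hand":1},
    {"dp":[0.086,0.004,-0.002],"twist":[0,0,0],"hand":1},
    {"dp":[0.094,0.006,-0.002],"twist":[0,0,0],"hand":1},
    {"dp":[0.101,0.007,-0.002],"twist":[0,0,0],"hand":1}
  ]
}}

```text
time_s: 2.6
tcp_pos: [0.4727, -0.2294, 0.0989]
eef_rot: [150.4, 90.0, -111.9]
ft_force: [-1.5, -0.4, 2.5]
gripper_width: 0.0001
```

```bash
python3 - <<'E'
from h import *
np.set_printoptions(precision=4,suppress=True)
go((.473,-.235,.092))
E
```

```text
t 2.6 tcp [ 0.4727 -0.2294  0.0989] F [-1.5433 -0.4355  2.4635] dp [ 0.0069  0.0005 -0.0056]
```

>>> {"method": "jog_arm", "body": {
  "increments": [
    {"dp":[0.002,0,-0.001],"twist":[0,0,0],"hand":1},
    {"dp":[0.004,0,-0.002],"twist":[0,0,0],"hand":1},
    {"dp":[0.005,0,-0.002],"twist":[0,0,0],"hand":1},
    {"dp":[0.006,0,-0.002],"twist":[0,0,0],"hand":1},
    {"dp":[0.006,0,-0.002],"twist":[0,0,0],"hand":1},
    {"dp":[0.006,0,-0.002],"twist":[0,0,0],"hand":1},
    {"dp":[0.006,0,-0.002],"twist":[0,0,0],"hand":1},
    {"dp":[0.006,0,-0.002],"twist":[0,0,0],"hand":1}
  ]
}}

```text
time_s: 3.4
tcp_pos: [0.4734, -0.2313, 0.094]
eef_rot: [-157.7, 90.0, -60.0]
ft_force: [-2.0, 0.9, 6.5]
gripper_width: 0.0003
```

>>> {"method": "jog_arm", "body": {
  "increments": [
    {"dp":[0.001,0,0],"twist":[0,0,0],"hand":1},
    {"dp":[0.002,0,0],"twist":[0,0,0],"hand":1},
    {"dp":[0.002,0,0],"twist":[0,0,0],"hand":1},
    {"dp":[0.002,0,0],"twist":[0,0,0],"hand":1},
    {"dp":[0.002,0,0],"twist":[0,0,0],"hand":1},
    {"dp":[0.002,0,0],"twist":[0,0,0],"hand":1},
    {"dp":[0.002,0,0],"twist":[0,0,0],"hand":1},
    {"dp":[0.002,0,0],"twist":[0,0,0],"hand":1}
  ]
}}

```text
time_s: 4.2
tcp_pos: [0.4734, -0.2314, 0.0938]
eef_rot: [-151.0, 89.9, -53.2]
ft_force: [-6.8, 3.8, 20.9]
gripper_width: 0.0001
```

The TCP stops dead at z = 0.094 with the force up to 21 N, so the lever is home. Next I lift off and head for the rocker.

>>> {"method": "jog_arm", "body": {
  "increments": [
    {"dp":[-0.03,0,0],"twist":[0,0,0],"hand":1},
    {"dp":[-0.075,0,0],"twist":[0,0,0],"hand":1},
    {"dp":[-0.1,0,0.03],"twist":[0,0,0],"hand":1},
    {"dp":[-0.1,0,0.075],"twist":[4,0,0],"hand":1},
    {"dp":[-0.1,0,0.12],"twist":[8,0,0],"hand":1},
    {"dp":[-0.1,0,0.165],"twist":[12,0,0],"hand":1},
    {"dp":[-0.1,0,0.21],"twist":[17,0,0],"hand":1},
    {"dp":[-0.1,0,0.255],"twist":[17,0,0],"hand":1}
  ]
}}

```text
time_s: 5.0
tcp_pos: [0.4389, 0.023, 0.1917]
eef_rot: [-84.0, 89.9, -3.4]
ft_force: [0.0, 0.3, 0.9]
gripper_width: -0.0001
```

```bash
python3 - <<'E'
from h import *
np.set_printoptions(precision=4,suppress=True)
for n in('side','top'): cv2.imwrite(f'pics/{n}2.png',vision.camera(n))
s=cv2.imread('pics/side2.png'); t=cv2.imread('pics/top2.png')
cv2.imwrite('pics/c6.png',np.hstack([cv2.resize(s[200:330,270:400],None,fx=3,fy=3,interpolation=2),cv2.resize(t[150:280,340:470],None,fx=3,fy=3,interpolation=2)]))
for n,i in(('s',s),('t',t)): print(n,blobs(i,(105,120,60),(125,255,255))[0])
print('home grip would be at',proj('side',(.4725,-.235,.09)),proj('top',(.4725,-.235,.09)))
go((.5467,.2272,.13),81)
E
```

```text
s [(321, [292.5, 176.2], [276, 165, 34, 23]), (293, [346.3, 283.2], [335, 274, 24, 20]), (184, [281.1, 118.5], [255, 110, 54, 16])]
t [(1123, [192.2, 146.7], [160, 133, 65, 28]), (257, [406.2, 244.0], [398, 236, 18, 17]), (219, [3.5, 25.1], [0, 0, 10, 45])]
home grip would be at [349.0948 279.8357] [405.6063 240.0612]
t 5.1 tcp [0.4377 0.0258 0.1915] F [ 0.2378 -0.0835 -0.0214] dp [ 0.0618 -0.0768  0.2156]
twist [ 0.17  0.09 -0.02]
twist [-179.83    0.03    0.14]
```

View pics/c6.png

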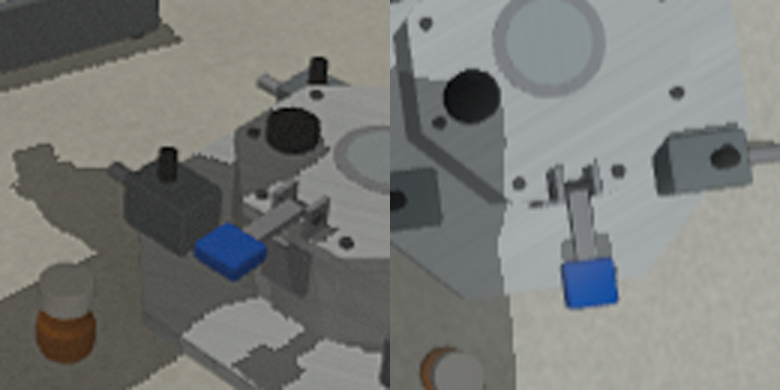

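The lever now lies level, with the grip at side (346,283) and top (406,244), and the jar and lens cap are undisturbed. On to the rocker.

>>> {"method": "jog_arm", "body": {
  "increments": [
    {"dp":[0,-0.015,0.043],"twist":[0,0,0],"hand":1},
    {"dp":[0,-0.031,0.086],"twist":[0,0,0],"hand":1},
    {"dp":[0,-0.046,0.129],"twist":[0,0,0],"hand":1},
    {"dp":[0.01,-0.062,0.172],"twist":[0,0,0],"hand":1},
    {"dp":[0.03,-0.077,0.215],"twist":[0,0,0],"hand":1},
    {"dp":[0.06,-0.077,0.215],"twist":[0,0,0],"hand":1},
    {"dp":[0.08,-0.077,0.215],"twist":[0,0,0],"hand":1},
    {"dp":[0.08,-0.077,0.215],"twist":[0,0,0],"hand":1}
  ]
}}

```text
time_s: 5.9
tcp_pos: [0.5477, 0.2204, 0.108]
eef_rot: [116.9, 89.7, -162.4]
ft_force: [0.3, -0.4, -0.2]
gripper_width: 0.0002
```

```bash
python3 - <<'E'
from h import *
np.set_printoptions(precision=4,suppress=True)
print('grip',tri((346.3,283.2),(406.2,244)))
for n in('side','top'): cv2.imwrite(f'pics/{n}3.png',vision.camera(n))
s=cv2.imread('pics/side3.png'); t=cv2.imread('pics/top3.png')
cv2.imwrite('pics/c7.png',np.hstack([cv2.resize(s[120:250,200:330],None,fx=3,fy=3,interpolation=2),cv2.resize(t[110:240,90:220],None,fx=3,fy=3,interpolation=2)]))
p=st()[0]['tcp_pos'];print(proj('side',p),proj('top',p))
go((.5467,.2272,.071),81)
E
```

```text
grip [ 0.4655 -0.2366  0.0876]
[238.8012 153.0709] [141.0201 193.532 ]
t 6.0 tcp [0.5499 0.2207 0.1114] F [-0.7339  0.1693 -0.2904] dp [0.0404 0.0042 0.0059]
twist [-0.3  -0.02 -0.02]
twist [179.7   -0.03   0.03]
```

View pics/c7.png

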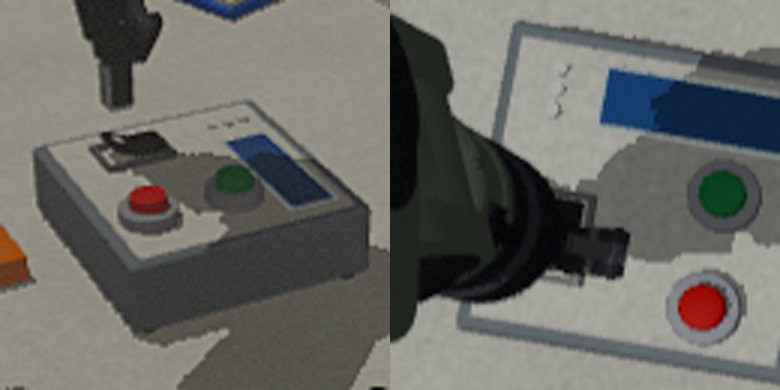

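In the side view the tip end is at (239,155), matching the projected TCP at (239,153). The top view of the tip is blocked by the finger linkage at (163,194). Home grip triangulates to z = 0.088 centroid, i.e. level. Now I press the dotted half.

>>> {"method": "jog_arm", "body": {
  "increments": [
    {"dp":[0.01,0.004,0.006],"twist":[0,0,0],"hand":1},
    {"dp":[0.02,0.004,0.006],"twist":[0,0,0],"hand":1},
    {"dp":[0.027,0.004,0.006],"twist":[0,0,0],"hand":1},
    {"dp":[0.031,0.004,0.006],"twist":[0,0,0],"hand":1},
    {"dp":[0.034,0.004,0.006],"twist":[0,0,0],"hand":1},
    {"dp":[0.037,0.004,0.006],"twist":[0,0,0],"hand":1},
    {"dp":[0.039,0.004,0.006],"twist":[0,0,0],"hand":1},
    {"dp":[0.039,0.004,0.006],"twist":[0,0,0],"hand":1}
  ]
}}

```text
time_s: 6.8
tcp_pos: [0.5467, 0.2278, 0.0721]
eef_rot: [-107.0, 90.0, -26.2]
ft_force: [-1.2, 0.6, 0.7]
gripper_width: 0.0001
```

>>> {"method": "jog_arm", "body": {
  "increments": [
    {"dp":[0.001,0,0],"twist":[0,0,0],"hand":1},
    {"dp":[0.002,0,0],"twist":[0,0,0],"hand":1},
    {"dp":[0.002,0,0],"twist":[0,0,0],"hand":1},
    {"dp":[0.003,0,0],"twist":[0,0,0],"hand":1},
    {"dp":[0.003,0,0],"twist":[0,0,0],"hand":1},
    {"dp":[0.003,0,0],"twist":[0,0,0],"hand":1},
    {"dp":[0.003,0,0],"twist":[0,0,0],"hand":1},
    {"dp":[0.003,0,0],"twist":[0,0,0],"hand":1}
  ]
}}

```text
time_s: 7.6
tcp_pos: [0.5469, 0.2279, 0.0709]
eef_rot: [-75.0, 89.9, 5.7]
ft_force: [-3.3, -0.9, 12.1]
gripper_width: -0.0
```

Stopped at 0.071 m with 12 N, which is the rocker's full-on height. I'll lift and look.

>>> {"method": "jog_arm", "body": {
  "increments": [
    {"dp":[-0.02,0,0],"twist":[0,0,0],"hand":1},
    {"dp":[-0.05,0,0],"twist":[0,0,0],"hand":1},
    {"dp":[-0.055,0,-0.03],"twist":[0,0,0],"hand":1},
    {"dp":[-0.055,0,-0.06],"twist":[0,0,0],"hand":1},
    {"dp":[-0.055,-0.01,-0.09],"twist":[0,0,0],"hand":1},
    {"dp":[-0.055,-0.02,-0.105],"twist":[0,0,0],"hand":1},
    {"dp":[-0.055,-0.024,-0.108],"twist":[0,0,0],"hand":1},
    {"dp":[-0.055,-0.024,-0.108],"twist":[0,0,0],"hand":1}
  ]
}}

```text
time_s: 8.4
tcp_pos: [0.5536, 0.1171, 0.1244]
eef_rot: [-57.9, 90.0, 22.8]
ft_force: [-0.8, 0.3, 0.2]
gripper_width: -0.0001
```

```bash
python3 - <<'E'
from h import *
np.set_printoptions(precision=4,suppress=True)
for n in('side','top'): cv2.imwrite(f'pics/{n}4.png',vision.camera(n))
s=cv2.imread('pics/side4.png'); t=cv2.imread('pics/top4.png')
cv2.imwrite('pics/c8.png',np.hstack([cv2.resize(s[120:250,200:330],None,fx=3,fy=3,interpolation=2),cv2.resize(t[110:240,90:220],None,fx=3,fy=3,interpolation=2)]))
p=st()[0]['tcp_pos'];print(proj('side',p),proj('top',p))
go((.5870,.1238,.082),81)
E
```

```text
[265.7941 164.8676] [201.1687 191.442 ]
t 8.5 tcp [0.5528 0.1181 0.1242] F [0.3655 0.2639 0.6685] dp [ 0.0421 -0.0329  0.0111]
twist [-0.22  0.02 -0.02]
twist [179.78  -0.02  -0.03]
```

View pics/c8.png

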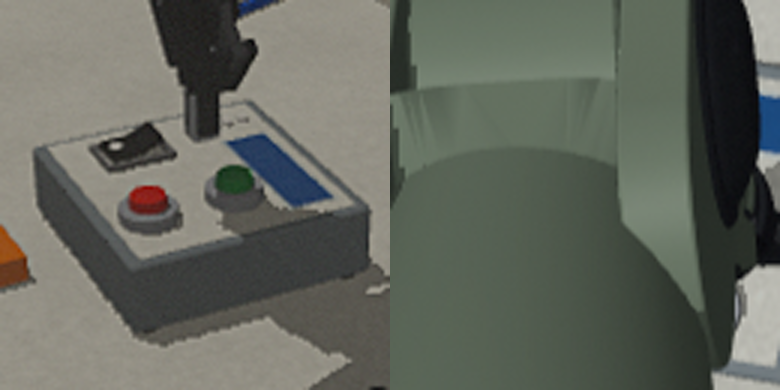

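The rocker now has its dotted half level (dot at side (239,169)), its far half is raised, and the box hasn't moved. Green is next: centre over it first, then press.

>>> {"method": "jog_arm", "body": {
  "increments": [
    {"dp":[0,-0.033,0.011],"twist":[0,0,0],"hand":1},
    {"dp":[0.01,-0.033,0.011],"twist":[0,0,0],"hand":1},
    {"dp":[0.025,-0.033,0.011],"twist":[0,0,0],"hand":1},
    {"dp":[0.035,-0.033,0.011],"twist":[0,0,0],"hand":1},
    {"dp":[0.041,-0.033,0.011],"twist":[0,0,0],"hand":1},
    {"dp":[0.044,-0.033,0.011],"twist":[0,0,0],"hand":1},
    {"dp":[0.047,-0.033,0.011],"twist":[0,0,0],"hand":1},
    {"dp":[0.049,-0.033,0.011],"twist":[0,0,0],"hand":1}
  ]
}}

```text
time_s: 9.3
tcp_pos: [0.587, 0.1233, 0.0758]
eef_rot: [16.9, 90.0, 97.6]
ft_force: [-4.9, 1.4, 16.4]
gripper_width: -0.0003
```

>>> {"method": "jog_arm", "body": {
  "increments": [
    {"dp":[0.001,0,0],"twist":[0,0,0],"hand":1},
    {"dp":[0.001,0,0],"twist":[0,0,0],"hand":1},
    {"dp":[0.001,0,0],"twist":[0,0,0],"hand":1},
    {"dp":[0.001,0,0],"twist":[0,0,0],"hand":1},
    {"dp":[0.001,0,0],"twist":[0,0,0],"hand":1},
    {"dp":[0.001,0,0],"twist":[0,0,0],"hand":1},
    {"dp":[0.001,0,0],"twist":[0,0,0],"hand":1},
    {"dp":[0.001,0,0],"twist":[0,0,0],"hand":1}
  ]
}}

```text
time_s: 10.1
tcp_pos: [0.5869, 0.1233, 0.0759]
eef_rot: [-15.3, 90.0, 65.4]
ft_force: [-5.6, 0.7, 10.6]
gripper_width: -0.0001
```

Bottomed at 0.076 m and held. I'll hold it a little longer, then lift clear.

>>> {"method": "jog_arm", "body": {
  "increments": [
    {"dp":[0,0,0],"twist":[0,0,0],"hand":1},
    {"dp":[0,0,0],"twist":[0,0,0],"hand":1},
    {"dp":[-0.01,0,0],"twist":[0,0,0],"hand":1},
    {"dp":[-0.03,0,0],"twist":[0,0,0],"hand":1},
    {"dp":[-0.07,0,0],"twist":[0,0,0],"hand":1},
    {"dp":[-0.11,0,0],"twist":[0,0,0],"hand":1},
    {"dp":[-0.13,0.02,-0.04],"twist":[0,0,0],"hand":1},
    {"dp":[-0.14,0.04,-0.08],"twist":[0,0,0],"hand":1}
  ]
}}

```text
time_s: 10.9
tcp_pos: [0.5366, 0.0498, 0.2174]
eef_rot: [-91.4, 89.6, -10.5]
ft_force: [0.3, -0.6, 0.9]
gripper_width: -0.0002
```

>>> {"method": "jog_arm", "body": {
  "increments": [
    {"dp":[0,0.03,-0.03],"twist":[0,0,0],"hand":1},
    {"dp":[0,0.06,-0.06],"twist":[0,0,0],"hand":1},
    {"dp":[0,0.09,-0.08],"twist":[0,0,0],"hand":1},
    {"dp":[0,0.12,-0.09],"twist":[0,0,0],"hand":1},
    {"dp":[0,0.14,-0.09],"twist":[0,0,0],"hand":1},
    {"dp":[0,0.14,-0.09],"twist":[0,0,0],"hand":1},
    {"dp":[0,0.14,-0.09],"twist":[0,0,0],"hand":1},
    {"dp":[0,0.14,-0.09],"twist":[0,0,0],"hand":1}
  ]
}}

```text
time_s: 11.7
tcp_pos: [0.3837, -0.0162, 0.2148]
eef_rot: [-98.2, 89.9, -17.4]
ft_force: [-0.4, -1.0, -0.1]
gripper_width: 0.0001
```

```bash
python3 - <<'E'
from h import *
np.set_printoptions(precision=4,suppress=True)
for n in('side','top'):
    im=vision.camera(n); cv2.imwrite(f'pics/{n}5.png',im)
    for c,lo,hi in(('green',(45,90,40),(85,255,255)),('red',(0,170,90),(4,255,255)),('blue',(105,120,60),(125,255,255)),('orange',(6,170,90),(18,255,255))):
        print(n,c,blobs(im,lo,hi)[0])
s=cv2.imread('pics/side5.png'); t=cv2.imread('pics/top5.png')
cv2.imwrite('pics/c9.png',np.hstack([s[:,170:500],t[60:480,90:480].copy() if False else cv2.copyMakeBorder(t[60:,90:480],0,60,0,0,0)]))
print(st()[0]['tcp_pos'],st()[0]['ft_force'])
E
```

```text
side green [(89, [277.7, 179.2], [272, 175, 12, 9])]
side red [(75, [248.6, 185.7], [244, 182, 11, 9])]
side blue [(321, [292.5, 176.1], [276, 165, 34, 23]), (287, [346.4, 283.4], [335, 275, 24, 19]), (247, [272.2, 117.1], [237, 109, 72, 17])]
side orange [(471, [193.4, 204.5], [179, 193, 30, 25]), (23, [287.2, 310.0], [283, 306, 11, 7])]
top green [(190, [200.4, 174.1], [193, 167, 16, 15])]
top red [(175, [193.4, 211.9], [186, 205, 15, 15])]
top blue [(1123, [192.2, 146.7], [160, 133, 65, 28]), (238, [406.7, 244.2], [398, 236, 18, 17]), (158, [3.0, 27.0], [0, 0, 10, 45])]
top orange [(925, [142.9, 259.5], [124, 245, 38, 30])]
[ 0.3833 -0.016   0.2144] [ 1.0148  0.6363 -1.1164]
```

View pics/c9.png

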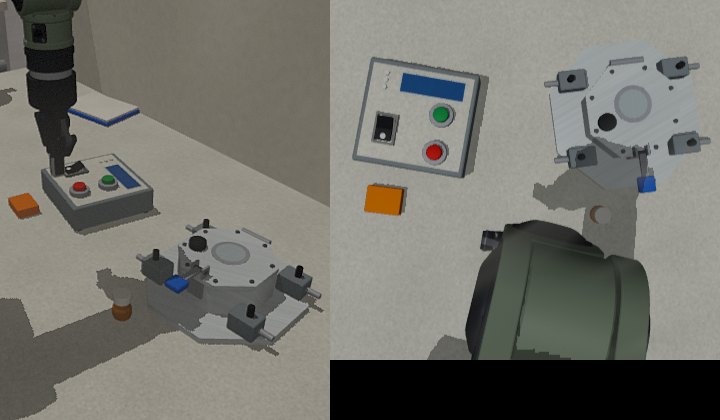

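The final pictures show everything in place. Green is back up at its original pixels in both views, red, box, orange box, jar and lens cap are unmoved, the lever is level and the rocker is on. The arm is clear.

```bash
python3 -c "
from workcell import hand_in; print(hand_in())"
```

```text
the job is handed in; nothing more can be done
None
```

I pressed the three controls in order and handed the job in at about 12 s on the robot's clock, of the 54 s allowed. No verdict is reported.

| Step | Fingertip stopped at | Force when stopped |
|---|---|---|
| Latch lever pushed home | z = 0.094 m | 21 N |
| White-dotted end of the rocker pressed to on | z = 0.071 m | 12 N |
| Green button pressed fully down, held about 1 s, released | z = 0.076 m | 11–16 N |

- **Last pictures:** the lever lies level, the rocker shows its dotted half level, and the green button is back up. The green and red buttons, blue display and orange sample box were within 1 px of their starting positions. The jar and lens cap looked unmoved by eye; I did not measure them. The arm was clear of everything, with about 1 N of sensor noise.
- **Disagreements:** the chamber centre worked out from the probe knobs was about 14 mm off the one from the window and hinge, so I used the window and hinge. The box outline measured about 4% small. The fingertip was hidden in the top view during the rocker and green presses, so I checked its position in the side view.

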